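# Roll a mill jar up its loading chute onto the jar mill

## Task

With the fingertips, gently push the jar with the green lid up the chute and over the front roller until it drops into the hollow between the mill's two rollers and stays there. Do not grip or lift the jar, and go steadily: it is porcelain and must not be knocked, pressed hard or let run back down the chute. Leave everything else on the bench where it is.

Things in the scene. Friction and masses are not known exactly. Their poses are not given: they have to be found in the camera images.
- jar: loaded mill jar: white glazed porcelain, green lid and band, 0.6 kg, lying across the chute on its foot lip; slides and rolls easily, but binds if the fingertips bear above its axis. Body 70 mm diameter, 90 mm long; lid 62 mm, 22 mm long. Origin on its axis, midway along its 112 mm; x is the axis of roundness, lid at -x, body from x = -34 to +56 mm; y and z turn as it rolls
- mill: grey bench jar mill with blue motor and steel loading chute, fixed. Origin on the table under the middle between its two rollers; x along the rollers, +y uphill, the way the jar is rolled, z up. End plates at x = +/-112 mm, 74 mm high; posts of the stop rail on them, 114 mm high, at y = 59 mm; motor housing to x = 192 mm, 96 mm high with a dial 12 mm higher
- chute_foot (a point): where the jar's axis lies at the start: mill y = -296 mm, 54 mm up; axes as the mill's. The chute is a straight gutter, flat floor 128 mm wide, slope 12 degrees, flanges 24 mm above the floor. Floor from 14 mm above the table at mill y = -317 mm (there a lip 14 mm above the floor) up to 72 mm at y = -45 mm, just short of the front roller
- roller_top (a point): middle of the top line of the front roller: mill y = -28 mm, 75 mm above the table; axes as the mill's. Two black rubber rollers, 28 mm diameter, 200 mm long, axes at mill y = -28 and +28 mm, 61 mm up; they turn stiffly. The jar's axis is 110 mm up as it crosses this roller; past it the jar drops 9 mm by itself and stays
- mill_seat (a point): middle of the jar's axis when seated: midway between and along the rollers, 101 mm above the table, mill y = 0; axes as the mill's. Just beyond it a rubber-covered stop rail, 12 mm thick, runs along x at mill y = 48 mm, 103 mm up (5 to 8 mm clear of the seated jar)
- spare_jar: a second mill jar like the first but with a red lid and band, standing on its base beside the chute on the side away from the robot; 70 mm across, 112 mm tall; origin on its axis 56 mm above the table
- tub_pink: open white tub of pink glaze, 91 mm across the rim, 100 mm tall, standing; origin at the centre of its underside
- tub_green: open white tub of green glaze, 91 mm across the rim, 100 mm tall, standing; origin at the centre of its underside
- tile_green: colour sample tile, white with a dark green glazed end, 100 x 50 x 8 mm, lying flat; origin at the centre of its underside
- tile_plum: colour sample tile, white with a plum glazed end, 100 x 50 x 8 mm, lying flat; origin at the centre of its underside
- sieve: small round brass test sieve, 80 mm across, 28 mm high, on the table; origin at the centre of its underside
- scraper: steel scraper with a wooden handle, about 200 mm long, lying on the table beyond the chute's low end; origin under its middle
Not all that is in view belongs to the job. Leave any blue or yellow look-alike of the jar alone.

How it is judged:
By the outcome, as a careful person would: the job done as asked, in the order asked, and still so for the second after the job is handed in, with the robot touching nothing.
It also fails if it takes over 45 s, if anything falls off the work surface, if the arm or the gripper's body presses on something with over 40 N, if the wrist force passes 120 N, or if a joint passes its speed limit or range.

## Robot

A 7-joint arm with a two-finger parallel gripper is mounted at the origin on the work surface. World frame = base frame: x ahead of the robot, y to its left, z up, the work surface at z = 0. Lengths are in m, angles in degrees, forces in N, time in s.
With the tool pointing down it reaches from about 0.425 to 0.925 m from the base axis. Payload 6.8 kg.
Tool frame: the origin (TCP) lies between the finger pads; the fingertips stand 25 mm ahead of it and the grasp point (between the pads) lies 6 mm ahead of it; z points along the fingers, y is the line along which they close (so a half turn about z gives the same grasp; the last joint's range is limited). The gripper opens to 85 mm and grips with 20 to 120 N. Pads are 22 mm wide; open, the fingers measure 114 mm over their backs; the gripper's body (76 mm by 85 mm) begins 54 mm behind the grasp point. The pads swing forward as they close: fully open they stand 13 mm farther back than shut.
Start: joints at [-69.907, 27.33, 1.283, 89.118, -0.659, 63.558, -4.761], TCP at [0.299, 0.605, 0.256] pointing down, gripper open.
Joint ranges: [-169.35, 169.35], [-19.33, 120.38], [-80.79, 83.38], [13.8, 139.57], [-78.32, 258.32], [9.67, 109.79], [-169.56, 169.56]. Speed limits (degrees/s): [136.94, 136.94, 180, 180, 180, 180, 180].

## Interface

Orientations are given as a 3x3 rotation matrix whose columns are the frame's x, y, z axes.
In Python, from station import env gives the robot as it stands.
- The arm moves only by the tool step_arm, never from a script. Its argument "deltas" is one flat list of numbers, 7 for each row, row after row: the turn, a rotation vector about the tool's x, y, z scaled (see below), then the shift along the tool's x, y, z scaled (see below), then the closure, from -1 (fully open) to 1 (shut), so that 0 is half open. A call has 1 to 8 rows; each row shifts and turns the commanded pose from where the row before left it, along the tool's axes as they then stand; what a row does not reach is not made up. The controller multiplies each number of a shift by 3 cm and each number of a turn by 4 degrees. A row lasts 1/8 s, in which the tool goes at most 62.5 mm and 10.7 degrees, less where a joint would pass 70% of its speed; a pose out of reach is approached as far as the arm can. A call with a number of a shift or a turn outside -1 to 1 is refused whole. A call with a gripper value outside its range is refused whole. The fingers move at their own pace and stop on an object; "squeeze" is the grip in N (left out, the last holds). Time passes only in rows, so rows that do not move let the fingers close. It gives the time, the measured TCP pose, the force, the opening and the grip force at its end, in the units of the state.
- env.observe(): the state, without advancing time (a new reading comes with each control period).
- env.read_camera(name): name is "scene" or "top"; returns (picture, depth): 400x640x3 uint8, red, green, blue; 400x640 float32, m along the optical axis (not along the pixel's ray), 0 where there is no reading.
- env.get_calibration(name): a dict with "camera_matrix" (3x3 intrinsics, pixels), "origin" and "orientation" of the camera in the world. Camera axes: x right, y up, looking along -z (the intrinsics and any distortion apply to the point x, -y, -z); pixel columns grow to the right and rows downward; lengths in m; the calibration is good to about 2 mm. A picture is of the moment at which its call begins. get_calibration takes no time and is no camera call.
- env.hand_in(): hands the job in; it is judged then, once.
The state is a dict: "time": time; "joint_pos": joint angles; "joint_velocities": joint speeds; "joint_efforts": joint torques, N m; "eef_pos": TCP position; "ee_rot": TCP orientation; "force": force on the tool from outside, world axes, zero at the start; "moment": the same for the moment, N m; "grip_width": finger opening in m; "gripper_force": force on a finger pad.
Only numpy, scipy, OpenCV 4.12 (cv2) and the standard library are available. Lean on these libraries where they do the work, as an engineer would, in place of code of your own. Each camera call takes 0.05 s, during which the arm holds its last target. There are 200 camera calls.

## Working session

There is one attempt and no reset: what is moved stays moved. The work goes in short steps, Python scripts to look and compute and a tool call to move; the robot and the scene stay as the last step left them, time stands still between calls to the robot, and variables do not carry over. Pictures are saved under pics/ and viewed, at most 10 in all, crops included, and the job is handed in when it is done.

Besides the shell and the picture viewer there is one more tool, called after "Request:" as name(argument=value, ...) on one line, values as JSON. step_arm: Moves the arm, as the interface text tells. Its arguments: {"type":"object","properties":{"deltas":{"type":"array","items":{"type":"number","minimum":-1,"maximum":1}},"squeeze":{"type":"number"}},"required":["deltas"]}

```bash
mkdir -p pics; ls; python3 - <<'E'
from station import env
import cv2,numpy as np
for n in("scene","top"):
    p,d=env.read_camera(n); cv2.imwrite(f"pics/{n}0.png",p[:,:,::-1]); np.savez(f"pics/{n}0.npz",p=p,d=d)
    c=env.get_calibration(n); print(n,c)
s=env.observe(); print(s)
E
```

```text
pics
scene {'camera_matrix': array([[476.97427258,   0.        , 317.96321517],
       [  0.        , 476.97427258, 202.79637181],
       [  0.        ,   0.        ,   1.        ]]), 'origin': array([ 1.58725118, -0.20154655,  0.88005334]), 'orientation': array([[ 0.10653489, -0.60117567,  0.79198366],
       [ 0.99422367,  0.05397441, -0.09276884],
       [ 0.01302352,  0.79729202,  0.60345324]])}
top {'camera_matrix': array([[406.2096611 ,   0.        , 318.55130268],
       [  0.        , 406.2096611 , 207.01085399],
       [  0.        ,   0.        ,   1.        ]]), 'origin': array([ 0.47701583, -0.04838001,  1.26052658]), 'orientation': array([[-0.02841191,  0.99657206, -0.07769748],
       [-0.99957191, -0.02886827, -0.00475646],
       [-0.00698315,  0.07752908,  0.99696563]])}
{'time': 0.1, 'joint_pos': array([-69.90544569,  27.37212728,   1.27955884,  89.17100917,
        -0.65785042,  63.5576794 ,  -4.76011437]), 'joint_velocities': array([ 0.07785753, -0.1653704 , -0.030052  , -0.11103978,  0.04026449,
       -0.02507046,  0.10879369]), 'joint_efforts': array([ 4.54160894e-03, -5.97755671e+01,  1.61371998e+00, -2.81949323e+01,
        1.29213533e-02,  4.93940141e-03,  3.28752662e-05]), 'eef_pos': array([0.29874155, 0.60475784, 0.25542228]), 'ee_rot': array([[-8.96603082e-01,  4.42834674e-01, -6.03212454e-04],
       [ 4.42835066e-01,  8.96601810e-01, -1.51582387e-03],
       [-1.30417993e-04, -1.62621599e-03, -9.99998669e-01]]), 'force': array([-0.37073086, -0.01231421, -0.54527218]), 'moment': array([ 0.01163481, -0.06027593,  0.00111899]), 'gripper_force': 0.0, 'grip_width': 0.08518045306168387}
```

View pics/scene0.png

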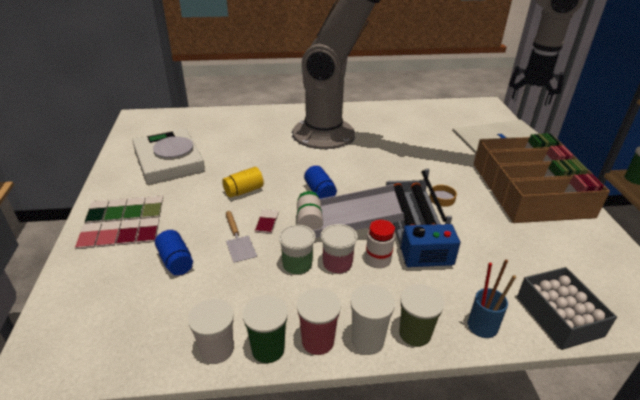

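View pics/top0.png

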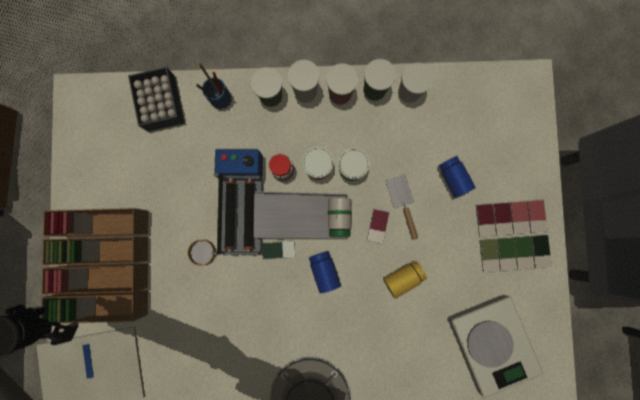

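The top view shows the jar (green lid toward the robot) at about (340,217), the chute running left to the rollers at (228–250,215), and the motor at (239,163). So mill x is roughly world +x and uphill is roughly world +y. A blue look-alike lies at (325,272), just beside the chute.

```bash
cat > h.py <<'E'
import numpy as np, cv2
from station import env
def cloud(n,d):
    c=env.get_calibration(n);K=c["camera_matrix"]
    v,u=np.mgrid[:d.shape[0],:d.shape[1]].astype(float)
    P=np.stack([(u-K[0,2])/K[0,0]*d,-(v-K[1,2])/K[1,1]*d,-d],-1)
    return P@c["orientation"].T+c["origin"]
E
python3 - <<'E'
from h import *
z=np.load("pics/top0.npz");P=cloud("top",z["d"]);p=z["p"]
crop=p[140:300,200:380,::-1];cv2.imwrite("pics/c.png",cv2.resize(crop,None,fx=4,fy=3.75,interpolation=2)[:600,:720])
np.set_printoptions(precision=3,suppress=True)
print("table z",np.median(P[260:320,440:470,2]), np.median(P[280:300,200:300,2]))
for r in (185,200,217,225,235,240,245): print(r,"x",P[r,300,0].round(3),"z",[(c,P[r,c,1].round(3),P[r,c,2].round(3)) for c in range(222,362,8)])
for c in (270,285,300,315): print(c,[(r,P[r,c,0].round(3),P[r,c,2].round(3)) for r in list(range(188,200,2))+list(range(230,248,2))])
E
```

```text
table z 6.274110956883128e-06 -0.0005463651351150789
185 x 0.646 z [(222, np.float64(0.233), np.float64(0.102)), (230, np.float64(0.216), np.float64(0.074)), (238, np.float64(0.201), np.float64(0.032)), (246, np.float64(0.17), np.float64(0.068)), (254, np.float64(0.153), np.float64(0.027)), (262, np.float64(0.13), np.float64(0.017)), (270, np.float64(0.108), np.float64(-0.006)), (278, np.float64(0.082), np.float64(0.002)), (286, np.float64(0.058), np.float64(-0.002)), (294, np.float64(0.032), np.float64(0.002)), (302, np.float64(0.008), np.float64(-0.004)), (310, np.float64(-0.018), np.float64(-0.0)), (318, np.float64(-0.043), np.float64(0.001)), (326, np.float64(-0.068), np.float64(0.004)), (334, np.float64(-0.093), np.float64(0.002)), (342, np.float64(-0.118), np.float64(0.001)), (350, np.float64(-0.143), np.float64(0.0)), (358, np.float64(-0.168), np.float64(-0.001))]
200 x 0.595 z [(222, np.float64(0.25), np.float64(0.033)), (230, np.float64(0.217), np.float64(0.072)), (238, np.float64(0.201), np.float64(0.037)), (246, np.float64(0.17), np.float64(0.074)), (254, np.float64(0.147)
[... 6769 characters left out ...]
456), np.float64(0.001))]
315 [(188, np.float64(0.635), np.float64(-0.003)), (190, np.float64(0.629), np.float64(0.002)), (192, np.float64(0.623), np.float64(-0.0)), (194, np.float64(0.61), np.float64(0.057)), (196, np.float64(0.607), np.float64(0.031)), (198, np.float64(0.6), np.float64(0.035)), (230, np.float64(0.503), np.float64(0.036)), (232, np.float64(0.497), np.float64(0.032)), (234, np.float64(0.491), np.float64(0.032)), (236, np.float64(0.485), np.float64(0.035)), (238, np.float64(0.479), np.float64(0.06)), (240, np.float64(0.473), np.float64(0.0)), (242, np.float64(0.467), np.float64(0.003)), (244, np.float64(0.461), np.float64(-0.005)), (246, np.float64(0.455), np.float64(0.003))]
```

View pics/c.png

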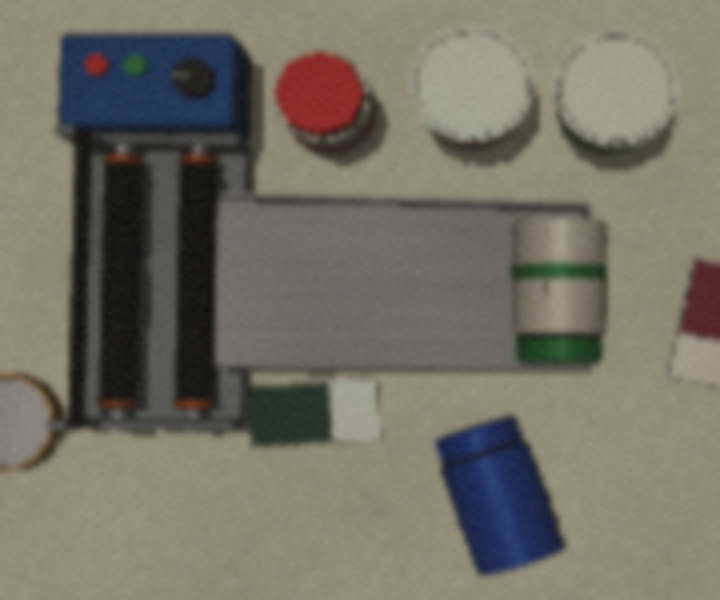

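```bash
cat >> h.py <<'E'
def jarfit(P,p,box=(-0.17,0.26)):
    # jar points inside the chute corridor: fit axis line (horizontal), radius 35 body
    pass
E
python3 - <<'E'
from h import *
from scipy.optimize import least_squares
z=np.load("pics/top0.npz");P=cloud("top",z["d"]);p=z["p"].astype(float)
c=env.get_calibration("top");K=c["camera_matrix"]
def ray(u,v,zz):
    d=c["orientation"]@np.array([(u-K[0,2])/K[0,0],-(v-K[1,2])/K[1,1],-1]);o=c["origin"];return o+d*(zz-o[2])/d[2]
g=p.sum(2)
# rollers: dark centroid per row
for a,b in ((222,237),(241,255)):
    pts=[]
    for v in range(186,240):
        w=np.clip(110-g[v,a:b],0,None)
        pts.append(ray((w*np.arange(a,b)).sum()/w.sum(),v,0.070))
    pts=np.array(pts);k=np.polyfit(pts[:,0],pts[:,1],1);print("roller: y=",k[1]+k[0]*.55,"slope",k[0],np.degrees(np.arctan(k[0])),np.std(pts[:,1]-np.polyval(k,pts[:,0])))
# chute edges along columns: brightness edges
for col in range(262,326,9): print(col,g[186:200,col].astype(int),g[232:246,col].astype(int))
print("roller ends", g[172:190,229].astype(int), g[172:190,248].astype(int),g[238:256,229].astype(int),g[238:256,248].astype(int))
# chute floor plane
m=(P[...,0]>.5)&(P[...,0]<.595)&(P[...,1]>-.06)&(P[...,1]<.13)&(P[...,2]>.015)&(P[...,2]<.085)
Q=P[m];A=np.c_[Q[:,:2],np.ones(len(Q))];s=np.linalg.lstsq(A,Q[:,2],rcond=None)[0];print("plane",s,"dir",np.degrees(np.arctan2(-s[0],s[1])), "slope",np.degrees(np.arctan(np.hypot(*s[:2]))))
# y at z=43 for x=.547
print("y where z=.072", (.072-s[2]-s[0]*.547)/s[1])
# jar cylinder fit, both cameras
zs=np.load("pics/scene0.npz");P2=cloud("scene",zs["d"])
for n,PP in(("top",P),("scene",P2)):
    m=(PP[...,0]>.515)&(PP[...,0]<.60)&(PP[...,1]>-.16)&(PP[...,1]<-.07)&(PP[...,2]>.062)&(PP[...,2]<.1)
    Q=PP[m]
    f=lambda q:np.hypot((Q[:,1]-q[0]-q[1]*(Q[:,0]-.55))*np.cos(q[1]),Q[:,2]-q[2])-.035
    r=least_squares(f,[-.11,0,.054],loss="soft_l1",f_scale=.003);print(n,m.sum(),r.x,np.degrees(r.x[1]),np.std(f(r.x)))
    m=(PP[...,0]>.4)&(PP[...,0]<.7)&(abs(PP[...,1]+.11)<.015)&(PP[...,2]>.055)&(PP[...,2]<.1);print("x extent",np.percentile(PP[m][:,0],[0,1,99,100]))
E
```

```text
roller: y= 0.21740540143232084 slope -0.03429903693586548 -1.9644199690790936 0.00040301212548246156
roller: y= 0.16304915950731516 slope -0.03541837071431387 -2.0284752283770797 0.0006193503342852955
262 [167 158 159 157 180 230 251 261 308 316 325 324 323 325] [335 329 330 327 318 269 219 216 226 222 195 148 120 116]
271 [410 402 401 397 385 357 272 211 244 304 317 317 323 323] [317 320 320 317 314 286 271 320 385 388 314 209 148 134]
280 [403 399 390 403 402 372 294 223 242 305 321 316 322 322] [309 312 313 306 311 283 239 238 296 305 224 146 139 134]
289 [407 418 412 421 403 381 328 250 252 303 320 322 328 315] [315 313 306 311 309 294 270 319 368 410 458 471 471 466]
298 [408 408 405 403 408 396 351 264 262 300 314 328 324 317] [312 323 317 311 312 283 267 327 392 412 411 411 405 405]
307 [418 410 397 406 405 399 358 280 212 242 309 321 324 321] [317 319 315 316 312 282 259 327 386 409 403 411 412 409]
316 [403 405 404 409 406 396 362 305 224 250 293 312 304 318] [317 317 314 316 323 303 284 337 391 412 413 406 415 402]
325 [409 414 398 404 401 407 379 316 230 193 245 294 305 310] [308 313 313 315 306 291 277 337 401 413 408 406 408 406]
roller ends [161 124 119 157 201 215 229 254 236 217 183 112  80  73  68  64  73  72] [154 121 112 146 208 219 200 226 231 227 191 134  75  78  78  68  66  70] [ 76  70  71  80  77  66  71  81 119 153 180 236 279 261 227 252 299 364] [ 71  70  67  69  77  74  72  76 135 182 194 232 271 247 211 224 259 328]
plane [0.00677926 0.21301119 0.03601981] dir -1.8228703453774446 slope 12.030830948203343
y where z=.072 0.1515034606849636
top 602 [-0.10337877 -0.03239736  0.05350606] -1.8562317417533147 0.0019467988267465992
x extent [0.48244095 0.48280141 0.69894253 0.69942262]
scene 579 [-0.10579214 -0.03100461  0.05374961] -1.7764333802892445 0.0057497184154389775
x extent [0.482016   0.48456438 0.69753207 0.69967448]
```

The fits give mill yaw ≈ -1.95°, mill origin ≈ (0.552, 0.190) and jar axis ≈ (0.539, -0.104, 0.054). Next I swing over about the base, with the fingers half open.

Request:
step_arm(deltas=[0, 0, 0.63, -0.99, 0, 0, 0, 0, 0, 0.63, -0.99, 0, 0, 0, 0, 0, 0.63, -0.99, 0, 0, 0, 0, 0, 0.63, -0.99, 0, 0, 0, 0, 0, 0.63, -0.99, 0, 0, 0, 0, 0, 0.63, -0.99, 0, 0, 0, 0, 0, 0.63, -0.99, 0, 0, 0, 0, 0, 0.63, -0.99, 0, 0, 0])

```text
time: 1.1
eef_pos: [0.4937, 0.4679, 0.2563]
ee_rot: [[-0.687, 0.727, 0.0], [0.727, 0.687, 0.0], [0.0, 0.0, -1.0]]
force: [-0.4, -0.0, 0.5]
grip_width: 0.0425
gripper_force: 0.0
```

Request:
step_arm(deltas=[0, 0, 0.63, -0.99, 0, 0, 0, 0, 0, 0.63, -0.99, 0, 0, 0, 0, 0, 0.63, -0.99, 0, 0, 0, 0, 0, 0.63, -0.99, 0, 0, 0, 0, 0, 0.63, -0.99, 0, 0, 0, 0, 0, 0.63, -0.99, 0, 0, 0, 0, 0, 0.63, -0.99, 0, 0, 0, 0, 0, 0.63, -0.99, 0, 0, 0])

```text
time: 2.1
eef_pos: [0.6278, 0.2732, 0.2563]
ee_rot: [[-0.394, 0.919, 0.0], [0.919, 0.394, 0.0], [0.0, 0.0, -1.0]]
force: [0.4, 0.1, 0.3]
grip_width: 0.043
gripper_force: 0.0
```

Request:
step_arm(deltas=[0, 0, 0.63, -0.99, 0, 0, 0, 0, 0, 0.63, -0.99, 0, 0, 0, 0, 0, 0.63, -0.99, 0, 0, 0, 0, 0, 0.63, -0.99, 0, 0, 0, 0, 0, 0.63, -0.99, 0, 0, 0, 0, 0, 0.63, -0.99, 0, 0, 0, 0, 0, 0.63, -0.99, 0, 0, 0, 0, 0, 0.63, -0.99, 0, 0, 0])

```text
time: 3.1
eef_pos: [0.6866, 0.0443, 0.2563]
ee_rot: [[-0.054, 0.999, -0.0], [0.999, 0.054, 0.0], [0.0, -0.0, -1.0]]
force: [0.4, -0.5, -0.1]
grip_width: 0.0431
gripper_force: 0.0
```

Request:
step_arm(deltas=[0, 0, 0.63, -1, -0.6, 0, 0, 0, 0, 0.63, -1, -0.6, 0, 0, 0, 0, 0, -1, -0.6, 0, 0, 0, 0, 0, -1, -0.6, 0, 0, 0, 0, 0, -1, -0.6, 0, 0, 0, 0, 0, -1, -0.6, 0, 0, 0, 0, 0, -1, -0.6, 0, 0, 0, 0, 0, -1, -0.6, 0, 0])

```text
time: 4.1
eef_pos: [0.538, -0.1932, 0.2565]
ee_rot: [[0.033, 0.999, 0.0], [0.999, -0.033, 0.0], [0.0, 0.0, -1.0]]
force: [0.2, -0.5, 0.3]
grip_width: 0.0426
gripper_force: 0.0
```

Request:
step_arm(deltas=[0, 0.7, 0, 0, 0, 0.5, 0, 0, 0.7, 0, 0, 0, 0.5, 0, 0, 0.7, 0, 0, 0, 0.5, 0, 0, 0.7, 0, 0, 0, 0.5, 0, 0, 0.7, 0, 0, 0, 0.5, 0, 0, 0.7, 0, 0, 0, 0.5, 0, 0, 0.7, 0, 0, 0, 0.5, 0, 0, 0.6, 0, 0, 0, 0.5, 0])

```text
time: 5.1
eef_pos: [0.5394, -0.1722, 0.1384]
ee_rot: [[0.031, 0.999, 0.013], [0.926, -0.034, 0.375], [0.376, 0.0, -0.927]]
force: [0.1, 0.2, -0.3]
grip_width: 0.0427
gripper_force: 0.0
```

Request:
step_arm(deltas=[0, 0, 0, -0.58, 0.06, 0, 0, 0, 0, 0, -0.58, 0.06, 0, 0, 0, 0, 0, -0.58, 0.05, 0, 0, 0, 0, 0, 0, 0, 0.5, 0, 0, 0, 0, 0, 0, 0.6, 0, 0, 0, 0, 0, 0, 0.6, 0, 0, 0, 0, 0, 0, 0.47, 0, 0, 0, 0, 0, 0, 0, 0])

```text
time: 6.1
eef_pos: [0.5433, -0.1939, 0.0576]
ee_rot: [[0.029, 1.0, 0.009], [0.926, -0.03, 0.376], [0.376, -0.002, -0.927]]
force: [0.9, 0.6, 0.3]
grip_width: 0.0428
gripper_force: 0.0
```

```bash
python3 - <<'E'
from h import *
s=env.observe();print(s["eef_pos"],s["force"],s["joint_pos"])
a,da=env.read_camera("scene");b,db=env.read_camera("top")
np.savez("pics/s1.npz",p=a,d=da);np.savez("pics/t1.npz",p=b,d=db)
A=cv2.resize(a[140:290,200:400,::-1],(800,600)[:2],interpolation=2)
B=cv2.resize(b[170:290,240:400,::-1],(800,600),interpolation=2)
cv2.imwrite("pics/ab1.png",np.hstack([cv2.resize(A,(400,300)),cv2.resize(B,(400,300))]))
E
```

```text
[ 0.5432822  -0.19388333  0.05759331] [0.92903297 0.62270304 0.33317345] [ 12.68169046  39.03411566  15.32020577 105.6992555  -38.29733346
  52.96164892  51.74613172]
```

View pics/ab1.png

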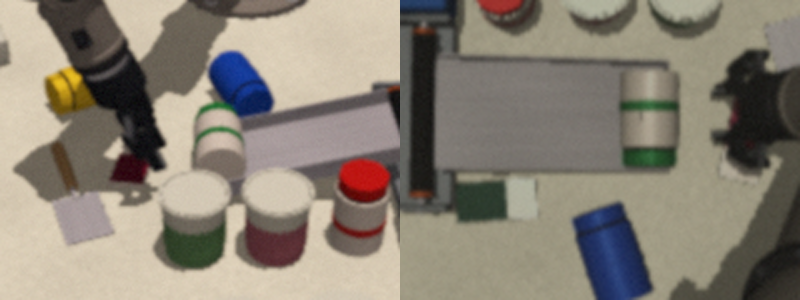

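The left panel shows the fingers standing behind the jar at about (150,150). In the right panel they are at about (720,80) and (720,145), in front of the white body (rows 68–150). I check their exact position by depth.

```bash
python3 - <<'E'
from h import *
for n,f in(("scene","s1"),("top","t1")):
    P=cloud(n,np.load(f"pics/{f}.npz")["d"]);Q=P.reshape(-1,3)
    m=(abs(Q[:,0]-.545)<.08)&(Q[:,1]>-.215)&(Q[:,1]<-.145)&(Q[:,2]>.015)&(Q[:,2]<.1)
    Q=Q[m];print(n,len(Q),"ymax",np.sort(Q[:,1])[-8:].round(3),"zmin",np.sort(Q[:,2])[:8].round(3))
    for lo in(.02,.04,.06,.08):
        k=Q[(Q[:,2]>=lo)&(Q[:,2]<lo+.02)]
        if len(k):print(lo,len(k),"y",k[:,1].min().round(3),k[:,1].max().round(3),"x hist",np.histogram(k[:,0],np.arange(.47,.63,.01))[0])
E
```

```text
scene 213 ymax [-0.181 -0.181 -0.181 -0.181 -0.181 -0.179 -0.179 -0.179] zmin [0.035 0.037 0.037 0.038 0.039 0.04  0.04  0.04 ]
0.02 7 y -0.198 -0.182 x hist [0 0 0 0 1 2 0 0 0 2 2 0 0 0 0 0]
0.04 74 y -0.208 -0.179 x hist [ 0  0  0  0  9 20  0  0  0  8 32  5  0  0  0  0]
0.06 54 y -0.213 -0.184 x hist [ 0  0  0  0  4 20  0  0  0  5 21  3  1  0  0  0]
0.08 78 y -0.213 -0.191 x hist [ 0  1  5  1  6 11  0  0  1  5 15  5 28  0  0  0]
top 172 ymax [-0.181 -0.181 -0.179 -0.179 -0.179 -0.179 -0.179 -0.177] zmin [0.043 0.043 0.043 0.043 0.045 0.045 0.047 0.047]
0.04 28 y -0.199 -0.177 x hist [ 0  0  0  0 10  0  0  0  0 12  6  0  0  0  0  0]
0.06 30 y -0.214 -0.183 x hist [0 0 0 2 9 3 0 0 0 8 7 1 0 0 0 0]
0.08 114 y -0.214 -0.19 x hist [ 0  2 12 29 15  3  0  0  0  5 17 24  7  0  0  0]
```

Request:
step_arm(deltas=[0, 0, 0, 0.2, 0.03, 0.12, 0, 0, 0, 0, 0.2, 0.03, 0.12, 0, 0, 0, 0, 0.17, 0.03, 0.11, 0, 0, 0, 0, 0.15, 0.03, 0.09, 0, 0, 0, 0, 0.1, 0.03, 0.05, 0, 0, 0, 0, 0.05, 0, 0.03, 0, 0, 0, 0, 0, 0, 0, 0])

```text
time: 7.08
eef_pos: [0.5493, -0.1655, 0.0542]
ee_rot: [[0.029, 1.0, 0.012], [0.927, -0.032, 0.374], [0.375, -0.0, -0.927]]
force: [-0.4, 0.2, -0.4]
grip_width: 0.0427
gripper_force: 0.0
```

Request:
step_arm(deltas=[0, 0, 0, 0.1, 0, 0.02, 0, 0, 0, 0, 0.07, 0, 0.012, 0, 0, 0, 0, 0.05, 0, 0.01, 0, 0, 0, 0, 0.05, 0, 0.01, 0, 0, 0, 0, 0.05, 0, 0.01, 0])

```text
time: 7.7
eef_pos: [0.5497, -0.1558, 0.0561]
ee_rot: [[0.029, 1.0, 0.012], [0.927, -0.032, 0.374], [0.375, 0.0, -0.927]]
force: [-0.1, -0.7, 0.2]
grip_width: 0.043
gripper_force: 0.0
```

Request:
step_arm(deltas=[0, 0, 0, 0.05, 0, 0.01, 0, 0, 0, 0, 0.05, 0, 0.01, 0, 0, 0, 0, 0.05, 0, 0.01, 0, 0, 0, 0, 0.05, 0, 0.01, 0])

```text
time: 8.2
eef_pos: [0.5499, -0.1503, 0.0573]
ee_rot: [[0.03, 0.999, 0.012], [0.927, -0.032, 0.374], [0.374, 0.0, -0.927]]
force: [0.2, -3.1, 0.4]
grip_width: 0.0425
gripper_force: 1.2
```

Contact is made at 3 N. I push on along the slope, speeding up gently.

Request:
step_arm(deltas=[0, 0, 0, 0.06, 0, 0.01, 0, 0, 0, 0, 0.08, 0, 0.014, 0, 0, 0, 0, 0.1, 0, 0.018, 0, 0, 0, 0, 0.12, 0, 0.02, 0, 0, 0, 0, 0.13, 0, 0.023, 0, 0, 0, 0, 0.13, 0, 0.023, 0, 0, 0, 0, 0.13, 0, 0.023, 0, 0, 0, 0, 0.13, 0, 0.023, 0])

```text
time: 9.2
eef_pos: [0.5507, -0.1234, 0.0628]
ee_rot: [[0.029, 1.0, 0.012], [0.927, -0.031, 0.374], [0.375, -0.0, -0.927]]
force: [-0.5, -2.9, 0.6]
grip_width: 0.0428
gripper_force: 1.2
```

```bash
cat >> h.py <<'E'
def where(tag):
    from scipy.optimize import least_squares
    p,d=env.read_camera("top");np.savez(f"pics/{tag}.npz",p=p,d=d);P=cloud("top",d);s=env.observe()
    y0=s["eef_pos"][1]+.045
    m=(P[...,0]>.5)&(P[...,0]<.61)&(P[...,1]>y0-.045)&(P[...,1]<y0+.055)&(p.sum(2)>230)
    fl=.190-.045+0; zf=np.clip(.072+.2126*(P[...,1]-fl),0,.08)
    m&=P[...,2]>zf+.03; m&=P[...,2]<zf+.1
    Q=P[m];f=lambda q:np.hypot((Q[:,1]-q[0]-q[1]*(Q[:,0]-.55))*np.cos(q[1]),Q[:,2]-q[2])-.035
    r=least_squares(f,[y0,-.03,zf[m].mean()+.035],loss="soft_l1",f_scale=.002)
    print(len(Q),"axis y@.55,z",r.x[[0,2]].round(4),"yaw",np.degrees(r.x[1]).round(2),"mill y",((r.x[0]-.190)*1).round(4),"tcp",s["eef_pos"].round(4),"F",s["force"].round(1))
    return p
E
python3 - <<'E'
from h import *
where("t2")
E
```

```text
628 axis y@.55,z [-0.0726  0.06  ] yaw -1.22 mill y -0.2626 tcp [ 0.5507 -0.1225  0.0629] F [-0.6 -1.5  0.2]
```

Request:
step_arm(deltas=[0, 0.25, 0, 0.14, 0, 0.045, 0, 0, 0.25, 0, 0.15, 0, 0.055, 0, 0, 0.25, 0, 0.15, 0, 0.06, 0, 0, 0.25, 0, 0.15, 0, 0.065, 0, 0, 0.25, 0, 0.15, 0, 0.07, 0, 0, 0.25, 0, 0.15, 0, 0.075, 0, 0, 0.25, 0, 0.15, 0, 0.08, 0, 0, 0.25, 0, 0.15, 0, 0.085, 0])

```text
time: 10.25
eef_pos: [0.5519, -0.0841, 0.0637]
ee_rot: [[0.027, 1.0, 0.016], [0.865, -0.031, 0.501], [0.501, -0.0, -0.865]]
force: [1.1, -3.1, -0.2]
grip_width: 0.0428
gripper_force: 1.1
```

```bash
python3 - <<'E'
from h import *
where("t3");print(env.observe()["ee_rot"].round(3))
E
```

```text
641 axis y@.55,z [-0.034   0.0683] yaw -1.6 mill y -0.224 tcp [ 0.5518 -0.0834  0.0637] F [ 0.2  0.3 -1. ]
[[ 0.027  1.     0.015]
 [ 0.864 -0.031  0.502]
 [ 0.502 -0.001 -0.865]]
```

Request:
step_arm(deltas=[0, 0, 0, 0.16, 0, 0.052, 0, 0, 0, 0, 0.16, 0, 0.052, 0, 0, 0, 0, 0.16, 0, 0.052, 0, 0, 0, 0, 0.16, 0, 0.052, 0, 0, 0, 0, 0.16, 0, 0.052, 0, 0, 0, 0, 0.16, 0, 0.052, 0, 0, 0, 0, 0.16, 0, 0.052, 0, 0, 0, 0, 0.16, 0, 0.052, 0])

```text
time: 11.3
eef_pos: [0.5532, -0.0447, 0.0722]
ee_rot: [[0.027, 1.0, 0.016], [0.866, -0.032, 0.5], [0.5, -0.0, -0.866]]
force: [0.0, -2.5, 0.6]
grip_width: 0.0427
gripper_force: 1.1
```

Request:
step_arm(deltas=[0, 0, 0, 0.16, 0, 0.052, 0, 0, 0, 0, 0.16, 0, 0.052, 0, 0, 0, 0, 0.16, 0, 0.052, 0, 0, 0, 0, 0.16, 0, 0.052, 0, 0, 0, 0, 0.16, 0, 0.052, 0, 0, 0, 0, 0.16, 0, 0.052, 0, 0, 0, 0, 0.16, 0, 0.052, 0, 0, 0, 0, 0.16, 0, 0.052, 0])

```text
time: 12.3
eef_pos: [0.5544, -0.0052, 0.0806]
ee_rot: [[0.027, 1.0, 0.016], [0.866, -0.032, 0.5], [0.5, -0.0, -0.866]]
force: [0.0, -3.0, 0.5]
grip_width: 0.0425
gripper_force: 1.1
```

```bash
python3 - <<'E'
from h import *
p=where("t4");a,_=env.read_camera("scene")
B=cv2.resize(p[170:290,220:380,::-1],(400,300),interpolation=2);A=cv2.resize(a[140:290,260:460,::-1],(400,300),interpolation=2)
cv2.imwrite("pics/ab4.png",np.hstack([A,B]))
E
```

```text
650 axis y@.55,z [0.0454 0.0849] yaw -1.7 mill y -0.1446 tcp [ 0.5544 -0.0041  0.0808] F [-0.2  0.6  0.6]
```

View pics/ab4.png

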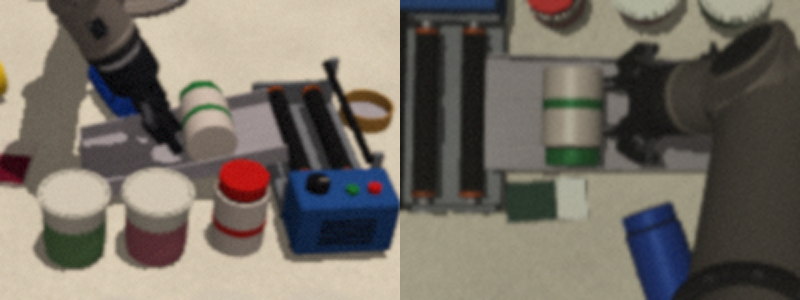

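The jar is about halfway up, square to the chute, with both fingertips bearing on the body at about 3 N. I continue.

Request:
step_arm(deltas=[0, 0, 0, 0.16, 0, 0.052, 0, 0, 0, 0, 0.16, 0, 0.052, 0, 0, 0, 0, 0.16, 0, 0.052, 0, 0, 0, 0, 0.16, 0, 0.052, 0, 0, 0, 0, 0.16, 0, 0.052, 0, 0, 0, 0, 0.16, 0, 0.052, 0, 0, 0, 0, 0.16, 0, 0.052, 0, 0, 0, 0, 0.16, 0, 0.052, 0])

```text
time: 13.4
eef_pos: [0.5557, 0.0342, 0.089]
ee_rot: [[0.027, 1.0, 0.016], [0.866, -0.032, 0.5], [0.5, 0.0, -0.866]]
force: [-0.1, -2.2, -0.1]
grip_width: 0.0426
gripper_force: 1.1
```

Request:
step_arm(deltas=[0, 0, 0, 0.16, 0, 0.052, 0, 0, 0, 0, 0.16, 0, 0.052, 0, 0, 0, 0, 0.16, 0, 0.052, 0, 0, 0, 0, 0.16, 0, 0.052, 0, 0, 0, 0, 0.14, 0, 0.046, 0, 0, 0, 0, 0.13, 0, 0.042, 0, 0, 0, 0, 0.12, 0, 0.039, 0, 0, 0, 0, 0.1, 0, 0.033, 0])

```text
time: 14.4
eef_pos: [0.5568, 0.069, 0.0964]
ee_rot: [[0.027, 1.0, 0.016], [0.866, -0.032, 0.5], [0.5, -0.0, -0.866]]
force: [0.2, -1.0, 1.6]
grip_width: 0.0425
gripper_force: 1.1
```

```bash
python3 - <<'E'
from h import *
where("t5")
E
```

```text
620 axis y@.55,z [0.1196 0.1008] yaw -1.47 mill y -0.0704 tcp [0.5567 0.0697 0.0965] F [ 0.2 -2.1  0.7]
```

Request:
step_arm(deltas=[0, 0, 0, 0.1, 0, 0.032, 0, 0, 0, 0, 0.1, 0, 0.032, 0, 0, 0, 0, 0.1, 0, 0.032, 0, 0, 0, 0, 0.1, 0, 0.032, 0, 0, 0, 0, 0.1, 0, 0.032, 0, 0, 0, 0, 0.1, 0, 0.032, 0, 0, 0, 0, 0.1, 0, 0.032, 0, 0, 0, 0, 0.1, 0, 0.032, 0])

```text
time: 15.45
eef_pos: [0.5575, 0.0938, 0.1018]
ee_rot: [[0.027, 1.0, 0.016], [0.865, -0.031, 0.5], [0.5, -0.0, -0.866]]
force: [-0.1, -1.8, -0.1]
grip_width: 0.043
gripper_force: 0.6
```

```bash
python3 - <<'E'
from h import *
where("t6")
E
```

```text
640 axis y@.55,z [0.1444 0.1059] yaw -1.44 mill y -0.0456 tcp [0.5575 0.0945 0.1019] F [ 0.4 -0.   0.8]
```

Request:
step_arm(deltas=[0, 0, 0, 0.08, 0, 0.026, 0, 0, 0, 0, 0.08, 0, 0.026, 0, 0, 0, 0, 0.08, 0, 0.026, 0, 0, 0, 0, 0.08, 0, 0.026, 0, 0, 0, 0, 0.08, 0, 0.03, 0, 0, 0, 0, 0.07, 0, 0.03, 0, 0, 0, 0, 0.07, 0, 0.03, 0])

```text
time: 16.38
eef_pos: [0.558, 0.1111, 0.1048]
ee_rot: [[0.027, 1.0, 0.015], [0.865, -0.031, 0.5], [0.501, -0.0, -0.866]]
force: [-0.5, -1.7, 0.1]
grip_width: 0.0427
gripper_force: 0.4
```

```bash
python3 - <<'E'
from h import *
where("t7")
E
```

```text
637 axis y@.55,z [0.1617 0.1092] yaw -1.81 mill y -0.0283 tcp [0.5579 0.1115 0.1049] F [-0.2  0.8 -0.4]
```

Request:
step_arm(deltas=[0, 0, 0, 0.052, 0, 0.03, 0, 0, 0, 0, 0.052, 0, 0.03, 0, 0, 0, 0, 0.052, 0, 0.03, 0, 0, 0, 0, 0.052, 0, 0.03, 0])

```text
time: 16.92
eef_pos: [0.5583, 0.1179, 0.1048]
ee_rot: [[0.027, 1.0, 0.016], [0.865, -0.031, 0.5], [0.5, -0.0, -0.866]]
force: [1.1, -0.3, 0.6]
grip_width: 0.0427
gripper_force: 0.0
```

```bash
python3 - <<'E'
from h import *
where("t8")
E
```

```text
634 axis y@.55,z [0.1707 0.1087] yaw -1.24 mill y -0.0193 tcp [0.5583 0.1181 0.1048] F [-0.2  0.2 -1.1]
```

Request:
step_arm(deltas=[0, 0, 0, 0, 0, 0, 0, 0, 0, 0, 0, 0, 0, 0, 0, 0, 0, 0, 0, 0, 0, 0, 0, 0, 0, 0, 0, 0])

```text
time: 17.48
eef_pos: [0.5583, 0.1175, 0.1047]
ee_rot: [[0.027, 1.0, 0.016], [0.866, -0.032, 0.5], [0.5, -0.0, -0.866]]
force: [0.2, 0.9, 0.2]
grip_width: 0.0424
gripper_force: 0.0
```

```bash
python3 - <<'E'
from h import *
p=where("t9");a,_=env.read_camera("scene")
B=cv2.resize(p[160:280,200:360,::-1],(400,300),interpolation=2);A=cv2.resize(a[140:290,290:490,::-1],(400,300),interpolation=2)
cv2.imwrite("pics/ab9.png",np.hstack([A,B]))
E
```

```text
567 axis y@.55,z [0.1935 0.1003] yaw -1.98 mill y 0.0035 tcp [0.5583 0.1175 0.1047] F [-0.9 -1.3 -0.1]
```

View pics/ab9.png

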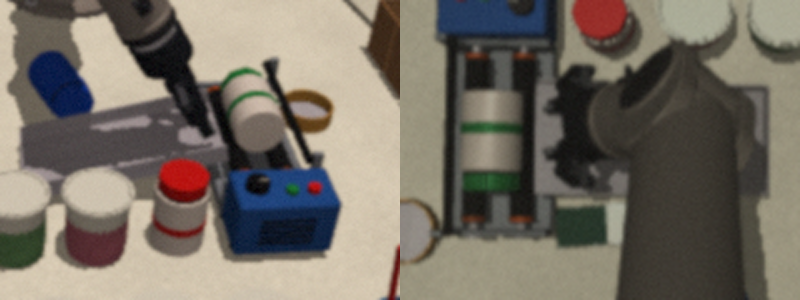

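The jar lies seated between the two rollers, square to them, and the fingers are clear of it. I back away up and downhill.

Request:
step_arm(deltas=[0, 0, 0, -0.2, 0, -0.1, 0, 0, 0, 0, -0.2, 0, -0.3, 0, 0, 0, 0, -0.2, 0, -0.5, 0, 0, 0, 0, -0.2, 0, -0.6, 0, 0, 0, 0, -0.1, 0, -0.6, 0, 0, 0, 0, 0, 0, -0.5, 0, 0, 0, 0, 0, 0, -0.2, 0, 0, 0, 0, 0, 0, 0, 0])

```text
time: 18.58
eef_pos: [0.5564, 0.0523, 0.1644]
ee_rot: [[0.027, 1.0, 0.016], [0.866, -0.031, 0.5], [0.5, 0.001, -0.866]]
force: [0.2, -0.0, -1.3]
grip_width: 0.0427
gripper_force: 0.0
```

```bash
python3 - <<'E'
from h import *
s=env.observe();print(s["eef_pos"],s["force"],abs(s["joint_velocities"]).max())
p,d=env.read_camera("top");P=cloud("top",d)
m=(P[...,0]>.51)&(P[...,0]<.59)&(abs(P[...,1]-.19)<.03)&(P[...,2]>.11)&(P[...,2]<.15)
print("seated top z",np.percentile(P[m][:,2],90),"y mean",P[m][:,1].mean())
cv2.imwrite("pics/end.png",cv2.resize(p[140:300,190:390,::-1],(700,560),interpolation=2))
E
```

```text
[0.55640507 0.05229966 0.1644061 ] [ 0.24145751 -0.01609713 -1.34917982] 0.8503109589036623
seated top z 0.13635105379329088 y mean 0.1875677898490309
```

View pics/end.png

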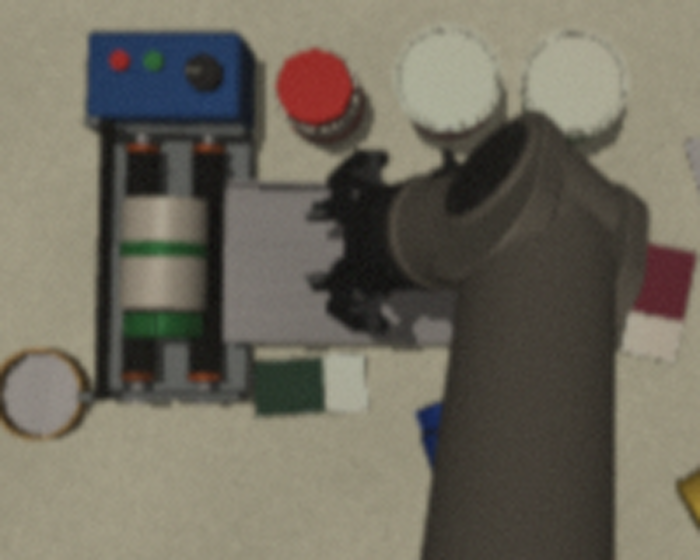

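The jar sits at about (163,265) between the rollers, with its top at 0.136 m as expected. The gripper is clear at about (350,245), and nothing else has moved.

```bash
python3 -c "
from station import env
print(env.hand_in())"
```

```text
the job is handed in; nothing more can be done
None
```

The green-lid jar was pushed up the chute and over the front roller, and sits in the hollow between the mill's two rollers; the robot is clear, nothing else was seen to move, and the job was handed in at about 19 s.

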